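# Hold the contact probe on the electrode module's round contact

## Robot

A 7-joint arm with a two-finger parallel gripper is mounted at the origin on a cart in front of the work surface, level with it; the furniture and walls round the work are solid. World frame = base frame: x ahead of the robot, y to its left, z up, the work surface at z = 0. Lengths are in m, angles in rad, forces in N, time in s.
With the tool pointing down it reaches from about 0.4 to 0.85 m from the base axis. Payload 6.9 kg.
Tool frame: the origin (TCP) lies on the centre line of the jaws, within the pads' length; the fingertips stand ahead of it and the grasp point (between the pads) lies 5 mm behind it (arm.tip_reach is the x of the fingertips in the tool frame, in m); x points along the fingers, z is the direction in which the jaws open and shut, and the axes are right-handed (so a half turn about x gives the same grasp; the last joint's range is limited). The gripper opens to 85 mm and grips with 20 to 120 N. Pads are 22 mm wide; open, the fingers measure 114 mm over their backs; the gripper's body (76 mm by 85 mm) begins 54 mm behind the grasp point. The pads swing forward as they close: fully open they stand 13 mm farther back than shut.
Start: joints at [-1.03, 0.507, -0.238, 1.5, 0.126, 1.149, -0.155], TCP at [0.264, 0.567, 0.222] pointing down, gripper open.
Joint ranges: [-3.08, 3.08], [-0.24, 2.05], [-1.43, 1.35], [0, 2.5], [-1.52, 4.66], [0.17, 1.96], [-2.89, 2.89]. Speed limits (rad/s): [2.39, 2.39, 3.14, 3.14, 3.14, 3.14, 3.14].

## Interface

Orientations are given as a unit quaternion [w, x, y, z].
In Python, from rig import arm gives the robot as it stands.
- The arm moves only by the shell command python3 -m inch 'ROWS' [FORCE]. ROWS is a JSON object of lists of equal length, an entry for each row: "xyz": the shift along the tool's x, y, z in cm, a list of three; "rotation": the turn, a rotation vector about the tool's x, y, z in rad, a list of three; "jaw": the closure, from 0 (fully open) to 1 (shut). A call has 1 to 8 rows; each row shifts and turns the commanded pose from where the row before left it, along the tool's axes as they then stand; what a row does not reach is not made up. A row lasts 1/12 s, in which the tool goes at most 41.7 mm and 7.16 degrees, less where a joint would pass 70% of its speed; a pose out of reach is approached as far as the arm can. A call is refused whole if a number of a shift passes 4.17 or a number of a turn 0.125, either way. A call with a gripper value outside its range is refused whole. The fingers move at their own pace and stop on an object; FORCE is the grip in N (left out, the last holds). Time passes only in rows, so rows that do not move let the fingers close. It gives the time, the measured TCP pose, the force and the opening at its end, in the units of the state.
- arm.get_obs(): the state, without advancing time (a new reading comes with each control period).
- arm.get_image(name): name is "side" or "top"; returns a dict with "img" (400x640x3 uint8, red, green, blue), "fx", "fy", "cx", "cy" (pixels), "world_from_camera" (4x4, takes a point from camera to world coordinates). Camera axes: x right, y down, z forward; pixel columns grow to the right and rows downward; lengths in m; the calibration is good to about 2 mm. A picture is of the moment at which its call begins. There is no depth.
- arm.hand_in(): hands the job in, once; it reports no verdict.
The state is a dict: "time": time; "q": joint angles; "joint_vel": joint speeds; "tau": joint torques, N m; "eef_pos": TCP position; "ee_rot": TCP orientation; "ft_force": force on the tool from outside, world axes, zero at the start; "wrist_torque": the same for the moment, N m; "opening": finger opening in m.
Only numpy, scipy, OpenCV 4.12 (cv2) and the standard library are available. Lean on these libraries where they do the work, as an engineer would, in place of code of your own. Each camera call takes 0.05 s, during which the arm holds its last target.

## Task

Check the electrode module: draw the spring-tipped contact probe up out of its holder block and set its tip on the round contact (not the long bar) of the module's sloping face, with the probe square to that face. Press lightly, so that the spring tip is pushed about half-way in but never driven right home, and finish like that, still gripping the probe and holding it steady on the contact; leave the other things on the worktop where they are.

Things in the scene. Friction and masses are not known exactly. Their poses are not given: they have to be found in the camera images.
- probe_grip (a point): Middle of the probe's gripping zone, on its axis: 35 mm below the top of its black handle (20 x 20 mm square, 86 mm long), 51 mm above the underside of its collar, 105 mm above the end of its spring tip when that is fully out. z runs along the probe from tip to handle, x and y square to the handle's flats. At the start it hangs upright in the holder, handle free, at any yaw.
- probe_point (a point): Very end of the probe's brass spring tip (6 mm across; moves with the tip). Axes as probe_grip: z points up the probe. Above the tip come a steel nose 16 mm across, a grey round collar 30 mm across and 4 mm thick, then the black handle. The probe weighs about 0.1 kg.
- probe_tip (a joint): How far the spring tip is pushed into the nose, in m: 0 fully out (14 mm of it shows), 0.010 right home. The spring pushes back with about 1 N at first touch, 3.5 N half-way and 6 N right home.
- holder: Grey holder block, fixed, 70 x 70 x 60 mm high, with an upright bore 20 mm across and 57 mm deep in the middle of its top; origin at the centre of its underside, z up. The probe stands loose in it, its collar lying on the block's top, nose and tip reaching 50 mm down the bore.
- round_contact (a point): Centre of the surface of the round steel contact (15 mm across, in a black disc 26 mm across) on the module's grey sloping face. z points straight out of the face (0.42 rad, 24 degrees, from vertical), x up the slope, y across it to the left seen from the low edge. It lies half-way up the face, 24 mm left of its middle, and stands 1 mm proud.
- module: Electrode module, fixed: white wedge on a black foot 106 x 120 mm, with a grey face plate 104 x 110 mm, 24 mm high at the low front edge and 66 mm at the back; origin at the centre of its underside, x from low to high edge, z up. Low edge roughly towards the robot. A long steel bar contact lies on the face 24 mm right of its middle.
- tip_box: Bystander: blue pipette tip box, 75 x 120 x 67 mm high, origin at the centre of its underside.
- slide_box: Bystander: green slide box, 36 x 100 x 72 mm high, origin at the centre of its underside.
- specimen_cup: Bystander: small capped specimen cup, 48 mm across, 50 mm high, origin at the centre of its underside.
Things that resemble listed ones, but are neither listed nor needed, are in the scene too. Of the things that look like the part that bears probe_grip, the smallest one is meant. Several things look just like the holder: the one meant starts farthest to the robot's right.

How it is judged:
By the outcome, as a careful person would: the job done as asked, in the order asked, and still so for the second after the job is handed in, while the arm keeps its last pose, push and grip.
It also fails if it takes over 35 s, if anything falls off the work surface, if the arm or the gripper's body presses on something with over 40 N, if the wrist force passes 120 N, or if a joint passes its speed limit or range.

## Working session

There is one attempt and no reset: what is moved stays moved. The work goes in short steps, Python scripts to look and compute and a shell command to move; the robot and the scene stay as the last step left them, time stands still between calls to the robot, and variables do not carry over. Pictures are saved under pics/ and viewed, and the job is handed in when it is done.

```bash
ls; mkdir -p pics; python3 - <<'E'
from rig import arm
import cv2,numpy as np
o=arm.get_obs()
for k,v in o.items(): print(k,np.round(v,4))
print(arm.tip_reach)
for n in("side","top"):
    d=arm.get_image(n); cv2.imwrite(f"pics/{n}0.png",d["img"][:,:,::-1]); print(n,d["fx"],d["fy"],d["cx"],d["cy"]); print(np.round(d["world_from_camera"],4).tolist())
E
```

```text
pics
time 0.0
q [-1.0295  0.5083 -0.2375  1.5012  0.1257  1.1489 -0.1548]
joint_vel [-0.0015 -0.0005 -0.0007  0.0007 -0.0015 -0.0023 -0.0001]
tau [ 2.00000e-04 -6.20604e+01 -2.18630e+00 -2.49660e+01  1.28000e-02
  1.20000e-02 -0.00000e+00]
eef_pos [0.2637 0.5661 0.221 ]
ee_rot [ 0.5957 -0.3804  0.5968  0.3797]
ft_force [0.7035 0.4957 0.5174]
wrist_torque [ 0.0134 -0.0111  0.0195]
opening 0.0854
0.014
side 409.98537183993943 409.98537183993943 319.10333871414406 199.3185294896403
[[0.8752, -0.2507, 0.4137, 0.1738], [-0.4836, -0.4352, 0.7594, -0.8104], [-0.0103, -0.8647, -0.5021, 0.652], [0.0, 0.0, 0.0, 1.0]]
top 412.90340468915696 412.90340468915696 323.8054663466153 204.92944166046973
[[-0.0239, -0.9858, 0.1665, 0.4327], [-0.9994, 0.0277, 0.0205, 0.0081], [-0.0248, -0.1659, -0.9858, 1.1567], [0.0, 0.0, 0.0, 1.0]]
```

View pics/side0.png

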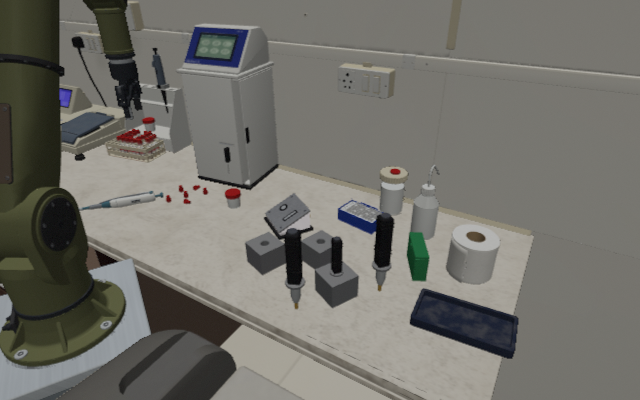

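View pics/top0.png

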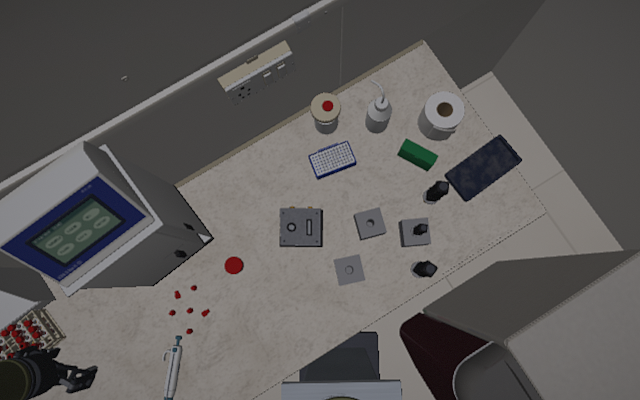

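```bash
python3 - <<'E'
import cv2,numpy as np
s=cv2.imread("pics/side0.png");t=cv2.imread("pics/top0.png")
a=cv2.resize(s[180:320,230:410],None,fx=4,fy=4,interpolation=cv2.INTER_CUBIC)
b=cv2.resize(t[170:300,265:465],None,fx=4,fy=4,interpolation=cv2.INTER_CUBIC)
cv2.imwrite("pics/sc.png",a);cv2.imwrite("pics/tc.png",b)
E
```

```text
(no output)
```

View pics/sc.png

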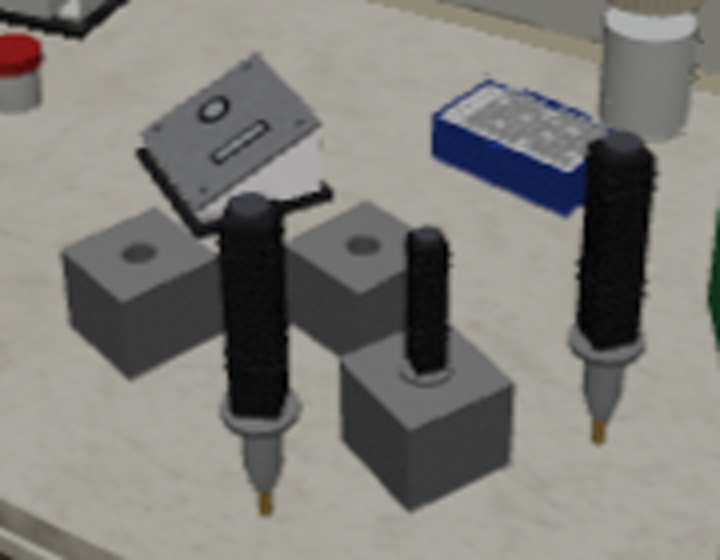

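View pics/tc.png

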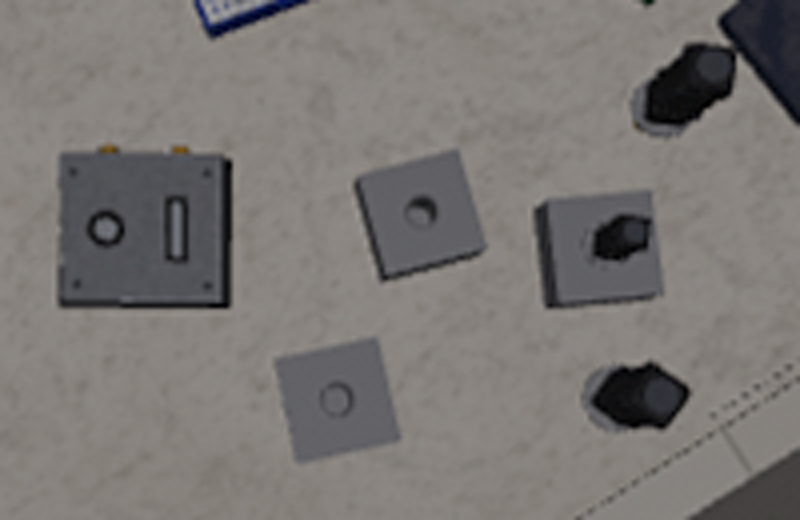

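```bash
python3 - <<'E'
import cv2,numpy as np
s=cv2.imread("pics/side0.png");t=cv2.imread("pics/top0.png")
def g(a): return np.clip(255*(a/255.)**0.45,0,255).astype(np.uint8)
a=cv2.resize(g(s[225:310,310:365]),None,fx=7,fy=7,interpolation=cv2.INTER_CUBIC)
b=cv2.resize(g(t[212:250,395:435]),None,fx=10,fy=10,interpolation=cv2.INTER_CUBIC)
c=np.zeros((600,800,3),np.uint8); c[:595,:385]=a; c[:380,390:790]=b
cv2.imwrite("pics/pc.png",c)
b=cv2.resize(g(t[200:255,272:330]),None,fx=10,fy=10,interpolation=cv2.INTER_CUBIC);cv2.imwrite("pics/mc.png",b)
b=cv2.resize(g(s[190:245,260:320]),None,fx=10,fy=10,interpolation=cv2.INTER_CUBIC);cv2.imwrite("pics/ms.png",b)
E
```

```text
(no output)
```

View pics/pc.png

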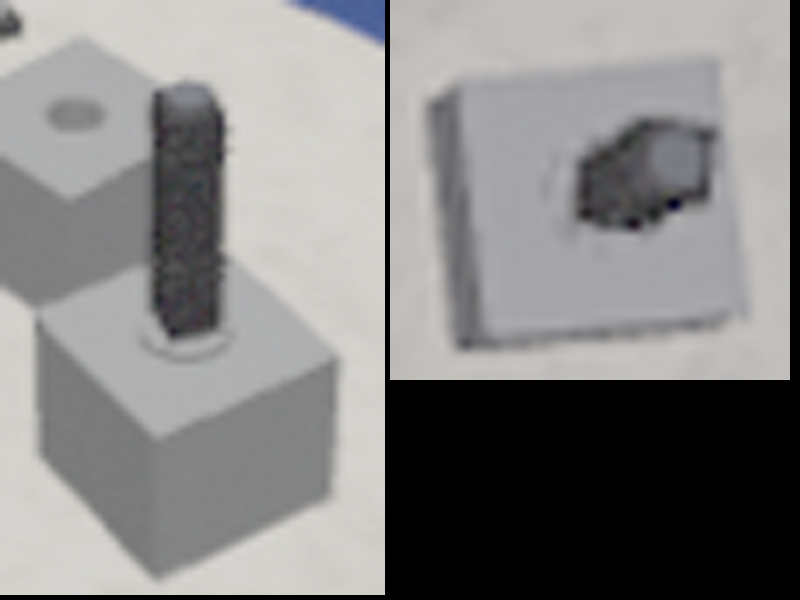

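View pics/mc.png

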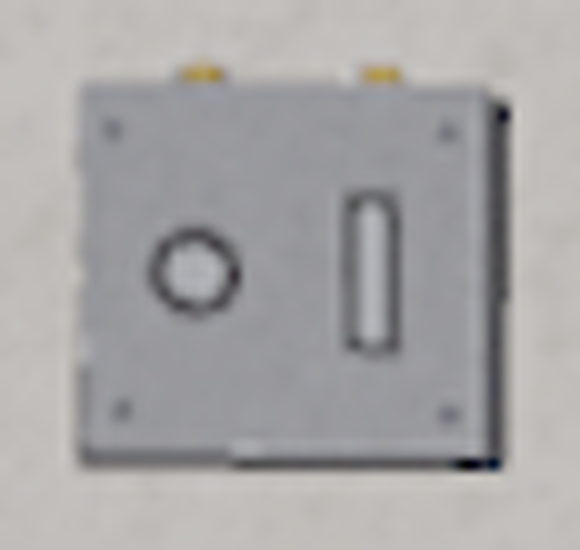

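View pics/ms.png

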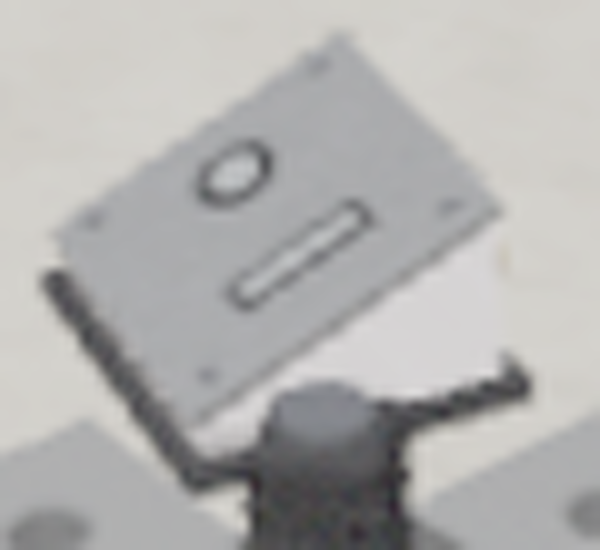

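```bash
cat > h.py <<'E'
import numpy as np,cv2
CAM={}
def setcam(n,f,cx,cy,T): CAM[n]=(f,cx,cy,np.array(T))
setcam("side",409.98537,319.10334,199.31853,[[0.8752,-0.2507,0.4137,0.1738],[-0.4836,-0.4352,0.7594,-0.8104],[-0.0103,-0.8647,-0.5021,0.652],[0,0,0,1]])
setcam("top",412.9034,323.80547,204.92944,[[-0.0239,-0.9858,0.1665,0.4327],[-0.9994,0.0277,0.0205,0.0081],[-0.0248,-0.1659,-0.9858,1.1567],[0,0,0,1]])
def ray(n,p):
    f,cx,cy,T=CAM[n]; d=T[:3,:3]@np.array([(p[0]-cx)/f,(p[1]-cy)/f,1]); return T[:3,3],d/np.linalg.norm(d)
def tri(ps,pt):
    A=np.zeros((3,3));b=np.zeros(3);R=[ray("side",ps),ray("top",pt)]
    for c,d in R:
        P=np.eye(3)-np.outer(d,d);A+=P;b+=P@c
    X=np.linalg.solve(A,b); return X,[np.linalg.norm((np.eye(3)-np.outer(d,d))@(X-c)) for c,d in R][0]
def plane(n,p,z):
    c,d=ray(n,p); return c+d*(z-c[2])/d[2]
def proj(n,X):
    f,cx,cy,T=CAM[n]; x=T[:3,:3].T@(np.array(X)-T[:3,3]); return f*x[:2]/x[2]+[cx,cy]
def crop(u,v,f,x0,y0): return np.array([x0+(u+.5)/f-.5,y0+(v+.5)/f-.5])
E
python3 - <<'E'
from h import *
np.set_printoptions(precision=4,suppress=True)
S=lambda u,v:crop(u,v,7,310,225); T=lambda u,v:crop(u,v,10,395,212)
MS=lambda u,v:crop(u,v,10,260,190); MT=lambda u,v:crop(u,v,10,272,200)
print("holder corners");
P=[]
for n,a,b in [("LH",S(38,312),T(97,342)),("LL",S(158,438),T(357,318)),("HL",S(338,356),T(328,58))]:
    X,e=tri(a,b);P.append(X);print(n,X,e)
print("centre",(P[0]+P[2])/2, np.linalg.norm(P[0]-P[1]),np.linalg.norm(P[2]-P[1]))
t4=[plane("top",T(*q),.06) for q in [(72,80),(328,58),(357,318),(97,342)]];print("top plane ctr",np.mean(t4,0))
d=t4[1]-t4[0];print('yaw edge',np.arctan2(d[1],d[0]), [np.linalg.norm(t4[i]-t4[i-1]) for i in range(4)])
print("handle top",tri(S(187,97),T(290,155)))
print("collar top plane side",plane("side",S(188,333),.064))
print("contact",tri(MS(234,174),MT(195,272)))
M={}
for n,a,b in [("HL",(317,63),(113,130)),("HR",(450,205),(447,132)),("LR",(207,375),(450,413)),("LL",(93,220),(122,410))]:
    M[n],e=tri(MS(*a),MT(*b));print(n,M[n],e)
for n,a,b in [("cLL",(55,240),(80,455)),("cHL",(343,35),(80,85)),("cHR",(500,210),(490,88)),("cLR",(190,420),(490,455))]:
    M[n],e=tri(MS(*a),MT(*b));print(n,M[n],e)
for p in("","c"):
    x=M[p+"HL"]+M[p+"HR"]-M[p+"LR"]-M[p+"LL"];y=M[p+"HL"]+M[p+"LL"]-M[p+"HR"]-M[p+"LR"]
    n=np.cross(x,y);n/=np.linalg.norm(n);x/=np.linalg.norm(x);print("x",x,"n",n,"tilt",np.arccos(n[2]),"yaw x",np.arctan2(x[1],x[0]),"yaw from y",np.arctan2(-y[0],y[1]), "ctr",np.mean([M[p+k] for k in("HL","HR","LR","LL")],0))
# dummies
D=lambda u,v:crop(u,v,4,230,180); E=lambda u,v:crop(u,v,4,265,170)
print("dummy1 top",tri(D(248,205),E(660,392)),"dummy2 top",tri(D(625,145),E(714,65)))
print("d1 tip",plane("side",D(265,512),0),"d2 tip",plane("side",D(598,440),0))
E
```

```text
holder corners
LH [ 0.5039 -0.1793  0.0585] 0.0010507785797185284
LL [ 0.5082 -0.248   0.0579] 0.000703031777048072
HL [ 0.5766 -0.2443  0.0584] 0.00031737227528823335
centre [ 0.5402 -0.2118  0.0585] 0.06881248935807291 0.06848822480301331
top plane ctr [ 0.5399 -0.2115  0.06  ]
yaw edge -1.5113945102228044 [np.float64(0.06981561033142017), np.float64(0.06832059985963763), np.float64(0.06933006789351534), np.float64(0.06870955301696478)]
handle top (array([ 0.5404, -0.2122,  0.1503]), np.float64(0.0008569631036325402))
collar top plane side [ 0.5378 -0.2174  0.064 ]
contact (array([0.5631, 0.1215, 0.0449]), np.float64(0.00016384828583156972))
HL [0.6    0.1416 0.0611] 2.3403098376229945e-05
HR [0.5972 0.0516 0.0613] 0.00022089131954667221
LR [0.5239 0.0539 0.0285] 0.00043477854812921853
LL [0.5276 0.1436 0.0285] 0.00016158299118282222
cLL [0.5181 0.156  0.0176] 0.0019600920183981715
cHL [0.6125 0.1501 0.0628] 0.00017595071305662698
cHR [0.6077 0.0401 0.0628] 0.0007016711935692009
cLR [0.5131 0.0432 0.0237] 0.00018082283547337188
x [ 0.9119 -0.0272  0.4094] n [-0.4091  0.0161  0.9123] tilt 0.4218491919239424 yaw x -0.029799798024618098 yaw from y -0.036422916433762074 ctr [0.5622 0.0977 0.0448]
x [ 0.9123 -0.0437  0.4071] n [-0.4054  0.043   0.9131] tilt 0.41992808133079207 yaw x -0.04785387776611203 yaw from y -0.04374273751601033 ctr [0.5628 0.0973 0.0417]
dummy1 top (array([ 0.4415, -0.2088,  0.2012]), np.float64(0.0012740919548609026)) dummy2 top (array([ 0.632 , -0.2538,  0.1998]), np.float64(0.0001700002021574506))
d1 tip [ 0.4399 -0.2103  0.    ] d2 tip [ 0.6309 -0.2536  0.    ]
```

```bash
cat >> h.py <<'E'
from scipy.spatial.transform import Rotation as Ro
np.set_printoptions(precision=4,suppress=True)
def Rq(q): return Ro.from_quat(q,scalar_first=True)
def goal(pos,xd,zd,o):
    """print shift (cm, current tool axes) and rotation vector to the goal"""
    x=np.array(xd,float);x/=np.linalg.norm(x);z=np.array(zd,float);z-=x*(x@z);z/=np.linalg.norm(z)
    G=Ro.from_matrix(np.c_[x,np.cross(z,x),z]);R=Rq(o["ee_rot"])
    d=np.array(pos)-o["eef_pos"]
    print("t",o["time"],"pos",np.array(o["eef_pos"]),"op",o["opening"],"F",np.array(o["ft_force"]))
    print("world err cm",d*100,"| tool shift cm",R.inv().apply(d)*100,"| rotvec",(R.inv()*G).as_rotvec(),"| q",np.array(o["q"]))
E
python3 - <<'E'
from h import *
from rig import arm
o=arm.get_obs();print(Rq(o["ee_rot"]).as_matrix())
for s in(1,-1): goal([.540,-.212,.30],[0,0,-1],[s*.14,s*.99,0],o)
print(plane("top",(210,240),0),plane("side",(238,187),0),plane("side",(200,178),0))
E
```

```text
[[-0.0007 -0.9066  0.4221]
 [-0.0015  0.4221  0.9065]
 [-1.     -0.     -0.0016]]
t 0.1 pos [0.2637 0.5661 0.2211] op 0.08517954242616385 F [-0.3123 -0.0447 -0.408 ]
world err cm [ 27.6301 -77.813    7.887 ] | tool shift cm [ -7.7895 -57.8929 -58.8915] | rotvec [-0.2953 -0.0016 -0.0002] | q [-1.0295  0.5083 -0.2375  1.501   0.1257  1.149  -0.1548]
t 0.1 pos [0.2637 0.5661 0.2211] op 0.08517954242616385 F [-0.3123 -0.0447 -0.408 ]
world err cm [ 27.6301 -77.813    7.887 ] | tool shift cm [ -7.7895 -57.8929 -58.8915] | rotvec [ 2.8463 -0.0003  0.0023] | q [-1.0295  0.5083 -0.2375  1.501   0.1257  1.149  -0.1548]
[0.5368 0.3556 0.    ] [0.515  0.3835 0.    ] [0.4214 0.514  0.    ]
```

```bash
python3 -m inch '{"xyz":[[-2.6,0,0],[-2.6,0,0],[-2.6,0,0],[0,0,-4],[0,0,-4],[0,0,-4],[0,0,-4],[0,0,-4]],"rotation":[[-0.0985,0,0],[-0.0985,0,0],[-0.0985,0,0],[0,0,0],[0,0,0],[0,0,0],[0,0,0],[0,0,0]],"jaw":[0,0,0,0,0,0,0,0]}'
python3 -m inch '{"xyz":[[0,-2.2,-3.1],[0,-2.2,-3.1],[0,-2.2,-3.1],[0,-2.2,-3.1],[0,-2.2,-3.1],[0,-2.2,-3.1],[0,-2.2,-3.1],[0,-2.2,-3.1]],"rotation":[[0,0,0],[0,0,0],[0,0,0],[0,0,0],[0,0,0],[0,0,0],[0,0,0],[0,0,0]],"jaw":[0,0,0,0,0,0,0,0]}'
python3 - <<'E'
from h import *
from rig import arm
goal([.540,-.212,.30],[0,0,-1],[.14,.99,0],arm.get_obs())
E
```

```text
time: 0.77
eef_pos: [0.2353, 0.3664, 0.2994]
ee_rot: [0.534, -0.464, 0.534, 0.464]
ft_force: [0.9, 0.1, 0.5]
opening: 0.0855
time: 1.43
eef_pos: [0.3756, 0.0965, 0.2999]
ee_rot: [0.534, -0.464, 0.534, 0.464]
ft_force: [0.5, 1.4, -0.1]
opening: 0.0853
t 1.4333 pos [0.3756 0.0965 0.2999] op 0.08525057248704648 F [ 0.5126  1.3741 -0.0642]
world err cm [ 16.4368 -30.8451   0.008 ] | tool shift cm [ -0.0061 -20.5855 -28.2458] | rotvec [0.0003 0.     0.0002] | q [-0.3206  0.0633  0.0066  1.9173 -0.0004  1.1609  1.1168]
```

```bash
python3 -m inch '{"xyz":[[0,-2.5,-3.3],[0,-2.5,-3.3],[0,-2.5,-3.3],[0,-2.5,-3.3],[0,-2.5,-3.3],[0,-2.5,-3.3],[0,-2.5,-3.3],[0,-2.5,-3.3]],"rotation":[[0,0,0],[0,0,0],[0,0,0],[0,0,0],[0,0,0],[0,0,0],[0,0,0],[0,0,0]],"jaw":[0,0,0,0,0,0,0,0]}'
python3 -m inch '{"xyz":[[0,-0.4,-1.3],[0,0,0],[0,0,0]],"rotation":[[0,0,0],[0,0,0],[0,0,0]],"jaw":[0,0,0]}'
python3 - <<'E'
from h import *
from rig import arm
goal([.540,-.212,.106],[0,0,-1],[.14,.99,0],arm.get_obs())
for n in("side","top"):
    d=arm.get_image(n); cv2.imwrite(f"pics/{n}1.png",d["img"][:,:,::-1])
s=cv2.imread("pics/side1.png")[150:310,240:420];t=cv2.imread("pics/top1.png")[150:300,340:480]
c=np.zeros((600,800,3),np.uint8);a=cv2.resize(s,None,fx=2.4,fy=2.4);c[:a.shape[0],:a.shape[1]]=a;b=cv2.resize(t,None,fx=2.5,fy=2.5);c[:b.shape[0],440:440+b.shape[1]]=b
cv2.imwrite("pics/c1.png",c)
E
```

```text
time: 2.1
eef_pos: [0.5371, -0.1928, 0.2995]
ee_rot: [0.534, -0.464, 0.534, 0.464]
ft_force: [1.4, 1.3, -0.1]
opening: 0.0853
time: 2.35
eef_pos: [0.5382, -0.2047, 0.299]
ee_rot: [0.534, -0.463, 0.535, 0.464]
ft_force: [-0.5, -0.3, -0.3]
opening: 0.0855
t 2.35 pos [ 0.5382 -0.2047  0.299 ] op 0.08545655154028553 F [-0.532  -0.2908 -0.3188]
world err cm [  0.1774  -0.7293 -19.3039] | tool shift cm [19.303  -0.3143 -0.7056] | rotvec [-0.0015  0.0005 -0.0018] | q [ 0.1721  0.3823  0.2268  1.5017 -0.0879  1.2694  1.8381]
```

View pics/c1.png

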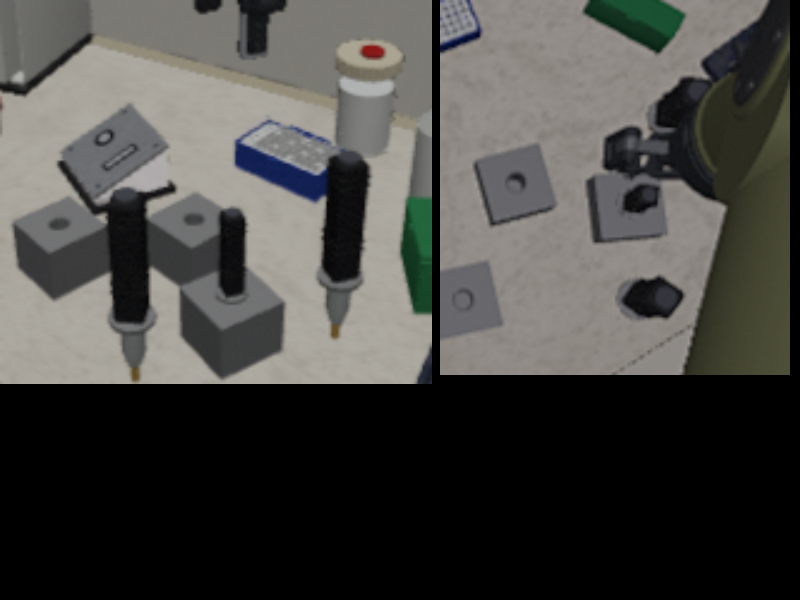

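```bash
python3 -m inch '{"xyz":[[2.5,-0.3,-0.7],[4,0,0],[4,0,0],[1.5,0,0],[0,0,0],[0,0,0]],"rotation":[[0,0,0],[0,0,0],[0,0,0],[0,0,0],[0,0,0],[0,0,0]],"jaw":[0,0,0,0,0,0]}'
python3 - <<'E'
from h import *
from rig import arm
goal([.540,-.212,.106],[0,0,-1],[.14,.99,0],arm.get_obs())
for n in("side","top"):
    d=arm.get_image(n); cv2.imwrite(f"pics/{n}2.png",d["img"][:,:,::-1])
s=cv2.imread("pics/side2.png")[150:310,240:420];t=cv2.imread("pics/top2.png")[150:300,340:480]
c=np.zeros((500,800,3),np.uint8);a=cv2.resize(s,None,fx=2.4,fy=2.4);c[:a.shape[0],:a.shape[1]]=a;b=cv2.resize(t,None,fx=2.5,fy=2.5);c[:b.shape[0],440:440+b.shape[1]]=b
cv2.imwrite("pics/c2.png",c)
E
```

```text
time: 2.95
eef_pos: [0.5407, -0.2102, 0.1802]
ee_rot: [0.533, -0.464, 0.533, 0.465]
ft_force: [0.9, 0.1, 0.4]
opening: 0.0853
t 2.95 pos [ 0.5407 -0.2102  0.1802] op 0.08530873848496086 F [0.8591 0.1036 0.4307]
world err cm [-0.0658 -0.1834 -7.4212] | tool shift cm [ 7.4211  0.0343 -0.1963] | rotvec [ 0.0022  0.0008 -0.0007] | q [ 0.1923  0.4777  0.2102  1.6877 -0.1157  0.9892  1.876 ]
```

View pics/c2.png

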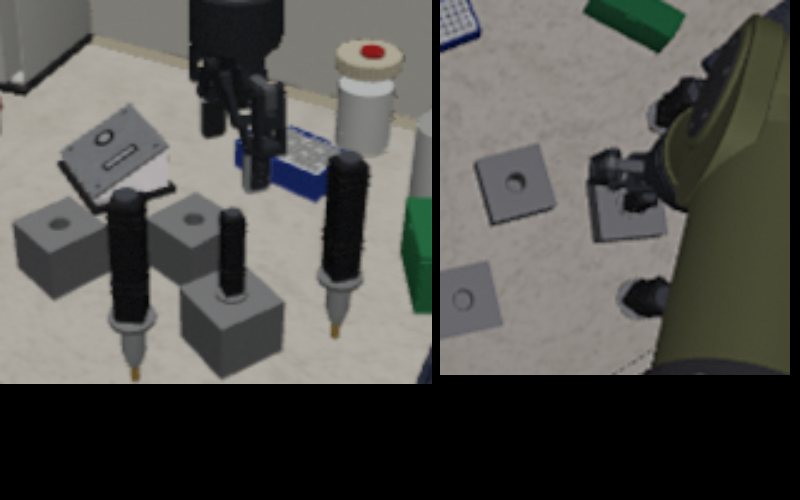

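```bash
python3 -c "
from h import *
for z in (.18,.15): print(proj('side',[.5407,-.2102,z]),proj('side',[.5402,-.212,z]))"
python3 -m inch '{"xyz":[[2,0,-0.2],[2,0,0],[2,0,0],[1.4,0,0],[0,0,0],[0,0,0]],"rotation":[[0,0,0],[0,0,0],[0,0,0],[0,0,0],[0,0,0],[0,0,0]],"jaw":[0,0,0,0,0,0]}'
python3 - <<'E'
from h import *
from rig import arm
goal([.540,-.212,.106],[0,0,-1],[.14,.99,0],arm.get_obs())
d=arm.get_image("side"); cv2.imwrite(f"pics/side3.png",cv2.resize(d["img"][150:310,240:420,::-1],None,fx=4,fy=3.75))
E
```

```text
[336.4411 225.9931] [336.684  226.4848]
[336.2847 237.8977] [336.523  238.4027]
time: 3.55
eef_pos: [0.5412, -0.2138, 0.1072]
ee_rot: [0.534, -0.464, 0.533, 0.463]
ft_force: [0.5, -0.8, 0.3]
opening: 0.0856
t 3.55 pos [ 0.5412 -0.2138  0.1072] op 0.08559032093941732 F [ 0.5382 -0.8265  0.2539]
world err cm [-0.1154  0.184  -0.1182] | tool shift cm [0.118  0.1401 0.1661] | rotvec [ 0.0004 -0.0002  0.0015] | q [ 0.211   0.5584  0.1926  1.7749 -0.1393  0.82    1.9009]
```

View pics/side3.png

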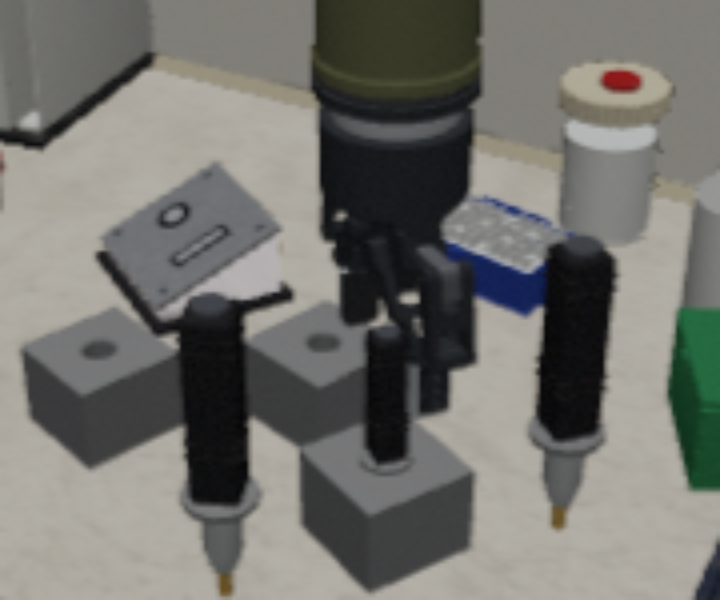

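```bash
python3 - <<'E'
from h import *
from rig import arm
d=arm.get_image("side");a=d["img"][195:275,305:375,::-1]
a=np.clip(255*(a/255.)**0.45,0,255).astype(np.uint8)
a=cv2.resize(a,None,fx=7.5,fy=7.5,interpolation=cv2.INTER_CUBIC)
o=arm.get_obs();R=Rq(o["ee_rot"]).as_matrix();p=o["eef_pos"]
for lx in(-.005,.001,.014):
  for lz in(-.0427,0,.0427):
    q=p+R@np.array([lx,0,lz]);u=(proj("side",q)-[305,195]+.5)*7.5-.5;cv2.circle(a,tuple(int(k) for k in u),3,(0,0,255) if lx<0 else (0,255,0) if lx<.01 else(255,0,0),-1)
cv2.imwrite("pics/z3.png",a)
E
```

```text
(no output)
```

View pics/z3.png

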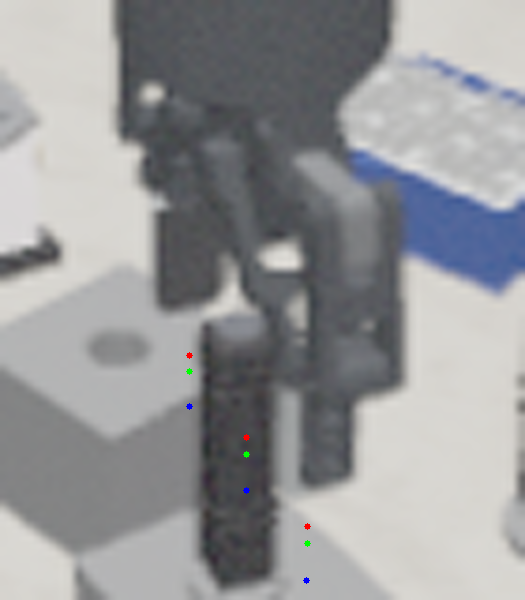

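```bash
python3 - <<'E'
from h import *
from rig import arm
d=arm.get_image("top");a=d["img"][200:260,380:450,::-1]
a=np.clip(255*(a/255.)**0.45,0,255).astype(np.uint8)
a=cv2.resize(a,None,fx=9,fy=9,interpolation=cv2.INTER_CUBIC)
o=arm.get_obs();R=Rq(o["ee_rot"]).as_matrix();p=o["eef_pos"]
for lx in(-.005,.001,.014):
  for lz in(-.0427,0,.0427):
    q=p+R@np.array([lx,0,lz]);u=(proj("top",q)-[380,200]+.5)*9-.5;cv2.circle(a,tuple(int(k) for k in u),3,(0,0,255) if lx<0 else (0,255,0) if lx<.01 else(255,0,0),-1)
cv2.imwrite("pics/z4.png",a)
E
```

```text
(no output)
```

View pics/z4.png

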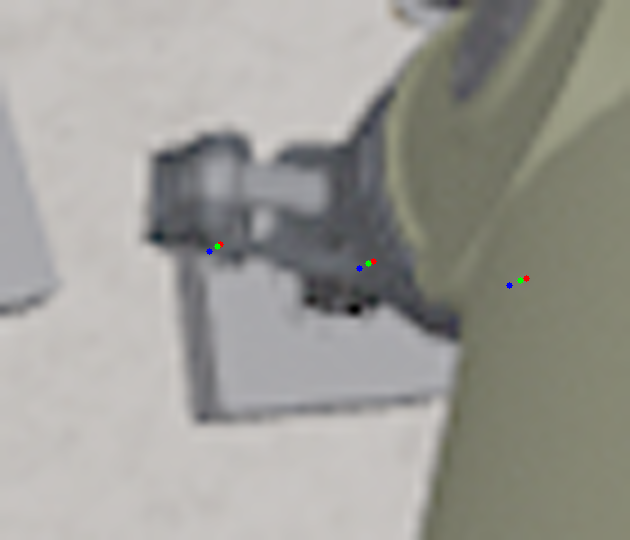

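```bash
python3 -m inch '{"xyz":[[0,0.1,0.15],[0,0,0],[0,0,0],[0,0,0],[0,0,0]],"rotation":[[0,0,0],[0,0,0],[0,0,0],[0,0,0],[0,0,0]],"jaw":[0.5,0.5,0.5,0.5,0.5]}' 40
python3 - <<'E'
from h import *
from rig import arm
d=arm.get_image("side");a=d["img"][195:275,305:375,::-1]
a=np.clip(255*(a/255.)**0.45,0,255).astype(np.uint8)
a=cv2.resize(a,None,fx=7.5,fy=7.5,interpolation=cv2.INTER_CUBIC)
o=arm.get_obs();R=Rq(o["ee_rot"]).as_matrix();p=o["eef_pos"];w=o["opening"]/2
goal([.540,-.212,.106],[0,0,-1],[.14,.99,0],o)
for lx in(-.005,.014):
  for lz in(-w,0,w):
    q=p+R@np.array([lx,0,lz]);u=(proj("side",q)-[305,195]+.5)*7.5-.5;cv2.circle(a,tuple(int(k) for k in u),3,(0,0,255) if lx<0 else (0,255,0) if lx<.01 else(255,0,0),-1)
cv2.imwrite("pics/z5.png",a)
E
```

```text
time: 4.12
eef_pos: [0.5397, -0.2122, 0.106]
ee_rot: [0.534, -0.464, 0.534, 0.464]
ft_force: [0.1, -0.2, 0.6]
opening: 0.043
t 4.1667 pos [ 0.5397 -0.2122  0.1059] op 0.04245947179293442 F [ 0.0806 -0.2842 -0.8346]
world err cm [0.0348 0.0205 0.0064] | tool shift cm [-0.0064 -0.0316  0.0252] | rotvec [ 0.0001 -0.     -0.    ] | q [ 0.2089  0.558   0.1926  1.7802 -0.1394  0.8166  1.8992]
```

View pics/z5.png

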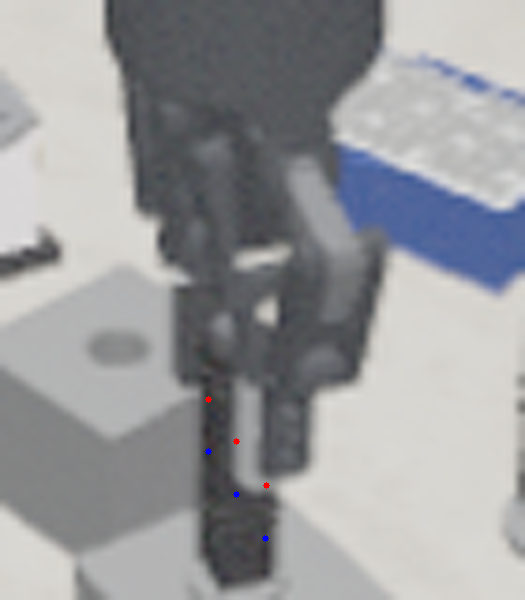

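```bash
python3 -m inch '{"xyz":[[0.6,0,0],[0,0,0],[0,0,0],[0,0,0],[0,0,0],[0,0,0],[0,0,0]],"rotation":[[0,0,0],[0,0,0],[0,0,0],[0,0,0],[0,0,0],[0,0,0],[0,0,0]],"jaw":[0.5,0.7,1,1,1,1,1]}' 60
python3 - <<'E'
from h import *
from rig import arm
d=arm.get_image("side");a=d["img"][195:275,305:375,::-1]
a=np.clip(255*(a/255.)**0.45,0,255).astype(np.uint8)
a=cv2.resize(a,None,fx=7.5,fy=7.5,interpolation=cv2.INTER_CUBIC)
o=arm.get_obs();R=Rq(o["ee_rot"]).as_matrix();p=o["eef_pos"];w=o["opening"]/2
goal([.540,-.212,.100],[0,0,-1],[.14,.99,0],o);print(o["wrist_torque"])
for lx in(-.005,.014):
  for lz in(-w,0,w):
    q=p+R@np.array([lx,0,lz]);u=(proj("side",q)-[305,195]+.5)*7.5-.5;cv2.circle(a,tuple(int(k) for k in u),3,(0,0,255) if lx<0 else (0,255,0) if lx<.01 else(255,0,0),-1)
cv2.imwrite("pics/z6.png",a)
E
```

```text
time: 4.75
eef_pos: [0.5396, -0.2121, 0.0999]
ee_rot: [0.534, -0.464, 0.534, 0.464]
ft_force: [0.4, 0.2, -0.6]
opening: 0.0193
t 4.8 pos [ 0.5396 -0.2121  0.0999] op 0.01956056565422595 F [-0.0799 -0.0789 -0.175 ]
world err cm [0.0357 0.014  0.0116] | tool shift cm [-0.0116 -0.0334  0.0188] | rotvec [ 0.0002  0.     -0.0001] | q [ 0.2103  0.5654  0.1906  1.7866 -0.1416  0.803   1.901 ]
[-0.0045 -0.0529 -0.0056]
```

View pics/z6.png

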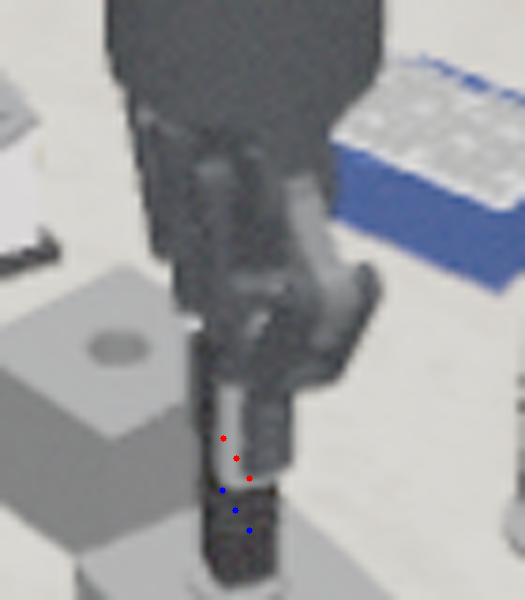

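```bash
python3 -m inch '{"xyz":[[-1,0,0],[-1.5,0,0],[-2,0,0],[-2.5,0,0],[-2.5,0,0],[-2.5,0,0],[-2.5,0,0],[0,0,0]],"rotation":[[0,0,0],[0,0,0],[0,0,0],[0,0,0],[0,0,0],[0,0,0],[0,0,0],[0,0,0]],"jaw":[1,1,1,1,1,1,1,1]}'
python3 - <<'E'
from h import *
from rig import arm
o=arm.get_obs()
for n in("side","top"):
    d=arm.get_image(n); cv2.imwrite(f"pics/{n}4.png",d["img"][:,:,::-1])
R=Rq(o["ee_rot"]).as_matrix();p=o["eef_pos"];print(p,o["opening"],o["ft_force"])
a=cv2.resize(cv2.imread("pics/side4.png")[150:300,250:420],None,fx=4,fy=4,interpolation=cv2.INTER_CUBIC)
cv2.imwrite("pics/z7.png",a)
E
```

```text
time: 5.47
eef_pos: [0.5417, -0.2133, 0.251]
ee_rot: [0.535, -0.466, 0.532, 0.461]
ft_force: [0.0, -0.4, -0.8]
opening: 0.0196
[ 0.5417 -0.2133  0.251 ] 0.019556815208963456 [ 0.0189 -0.4314 -0.823 ]
```

View pics/z7.png

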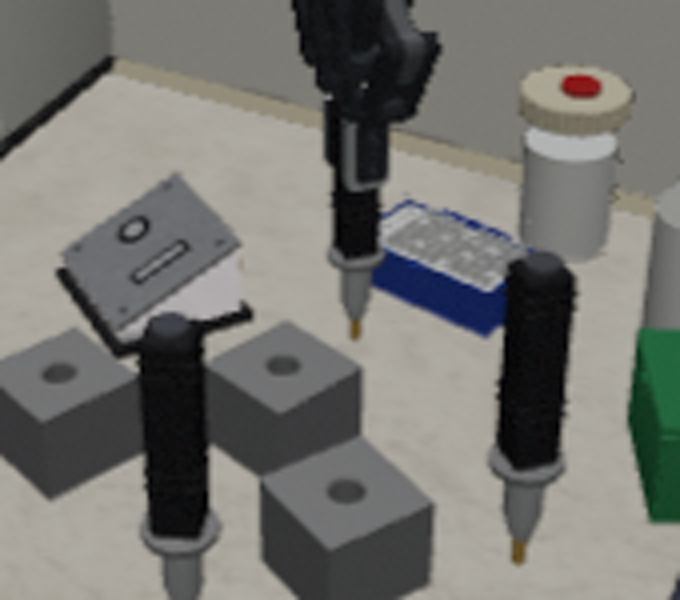

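```bash
python3 - <<'E'
from h import *
a=proj("side",[.5417,-.2133,.157]);print(a,"seen",crop(355,339,4,250,150), crop(356,250,4,250,150),"collar pred",proj("side",[.5417,-.2133,.157+.056]))
c=[.5630,.1215,.0455];n=np.array([-.408,.0145,.913]);n/=np.linalg.norm(n)
print(proj("side",c),crop(234,174,10,260,190),proj("top",c),crop(195,272,10,272,200))
for L in(.094,.094+.03,.094+.1): print(L,c+n*L)
from rig import arm
goal(c+n*(.094+.06),-n,[.035,.999,0],arm.get_obs())
E
```

```text
[337.4994 235.7661] seen [338.375 234.375] [338.625 212.125] collar pred [337.8393 212.9736]
[282.8329 206.7637] [282.95 206.95] [291.0192 226.706 ] [291.05 226.75]
0.094 [0.5247 0.1229 0.1313]
0.124 [0.5124 0.1233 0.1587]
0.194 [0.4839 0.1243 0.2226]
t 5.5667 pos [ 0.54   -0.2124  0.2464] op 0.019683172245565435 F [ 0.1952  0.5606 -1.4902]
world err cm [-3.9804 33.6121 -6.0358] | tool shift cm [ 5.9973  8.6618 32.727 ] | rotvec [-0.1037 -0.0225 -0.4174] | q [ 0.1861  0.4199  0.2237  1.5893 -0.0999  1.1408  1.8628]
```

```bash
python3 -m inch '{"xyz":[[0,0.8,2],[0,0.8,3.5],[0,1,4],[0,1,4],[0,1,4],[0,1,4],[0,1,4],[0,1,3]],"rotation":[[0,0,0],[0,0,0],[0,0,0],[0,0,0],[0,0,0],[0,0,0],[0,0,0],[0,0,0]],"jaw":[1,1,1,1,1,1,1,1]}'
python3 -m inch '{"xyz":[[0,0.5,2],[0,0.5,1.5],[0,0,0],[0,0,0],[0,0,0],[0,0,0],[0,0,0],[0,0,0]],"rotation":[[-0.0173,-0.004,-0.07],[-0.0173,-0.004,-0.07],[-0.0173,-0.004,-0.07],[-0.0173,-0.004,-0.07],[-0.0173,-0.004,-0.07],[-0.0173,-0.004,-0.07],[0,0,0],[0,0,0]],"jaw":[1,1,1,1,1,1,1,1]}'
python3 - <<'E'
from h import *
from rig import arm
c=[.5630,.1215,.0455];n=np.array([-.408,.0145,.913]);n/=np.linalg.norm(n)
goal(c+n*(.094+.06),-n,[.035,.999,0],arm.get_obs())
E
```

```text
time: 6.23
eef_pos: [0.5029, 0.0845, 0.2438]
ee_rot: [0.533, -0.464, 0.534, 0.465]
ft_force: [0.0, 0.3, -0.6]
opening: 0.0194
time: 6.9
eef_pos: [0.4974, 0.1166, 0.2437]
ee_rot: [0.599, -0.586, 0.395, 0.376]
ft_force: [1.3, 0.7, -1.0]
opening: 0.0194
t 6.9 pos [0.4974 0.1166 0.2437] op 0.019425305840453013 F [ 1.2583  0.6964 -1.0151]
world err cm [ 0.277   0.7098 -5.7591] | tool shift cm [5.3684 2.1019 0.7142] | rotvec [ 0.001   0.0015 -0.0034] | q [-0.5558  0.1198  0.1743  2.1239  0.2873  0.5337  0.9295]
```

```bash
python3 -m inch '{"xyz":[[1,1.0,0.4],[2,1.1,0.3],[2.4,0,0],[2,0,0],[1.0,0,0],[0,0,0],[0,0,0],[0,0,0]],"rotation":[[0,0,-0.003],[0,0,0],[0,0,0],[0,0,0],[0,0,0],[0,0,0],[0,0,0],[0,0,0]],"jaw":[1,1,1,1,1,1,1,1]}'
cat > look.py <<'E'
from h import *
from rig import arm
import sys
k=sys.argv[1];L=.094
c=np.array([.5630,.1215,.0455]);n=np.array([-.408,.0145,.913]);n/=np.linalg.norm(n)
o=arm.get_obs();goal(c+n*L,-n,[.035,.999,0],o);print("torque",np.array(o["wrist_torque"]))
R=Rq(o["ee_rot"]).as_matrix();tip=o["eef_pos"]+R[:,0]*L
def gm(a): return np.clip(255*(a/255.)**0.5,0,255).astype(np.uint8)
out=np.zeros((600,800,3),np.uint8)
s=arm.get_image("side")["img"][:,:,::-1];t=arm.get_image("top")["img"][:,:,::-1]
cv2.imwrite(f"pics/s{k}.png",s);cv2.imwrite(f"pics/t{k}.png",t)
out[:,:400]=cv2.resize(gm(s[165:240,255:305]),(400,600),interpolation=cv2.INTER_CUBIC)
out[:480,400:]=cv2.resize(gm(t[195:255,270:320]),(400,480),interpolation=cv2.INTER_CUBIC)
print("tip pred side",proj("side",tip),"top",proj("top",tip),"handle pred", proj("side",tip-R[:,0]*.1),proj("top",tip-R[:,0]*.1))
cv2.imwrite(f"pics/l{k}.png",out)
E
python3 look.py 1
```

```text
time: 7.57
eef_pos: [0.5152, 0.1231, 0.1598]
ee_rot: [0.601, -0.586, 0.394, 0.373]
ft_force: [-0.2, -0.2, -0.9]
opening: 0.0195
t 7.5667 pos [0.5152 0.1231 0.1598] op 0.019504373335135546 F [-0.163  -0.1792 -0.8937]
world err cm [ 0.9469 -0.0206 -2.8483] | tool shift cm [2.9859 0.3067 0.0088] | rotvec [-0.0012  0.0013  0.0029] | q [-0.575   0.278   0.2212  2.2265  0.3918  0.2721  0.8025]
torque [ 0.0245  0.5333 -0.0285]
tip pred side [279.2467 198.8757] top [289.8179 228.9497] handle pred [262.9304 172.9366] [285.4256 241.8449]
```

View pics/l1.png

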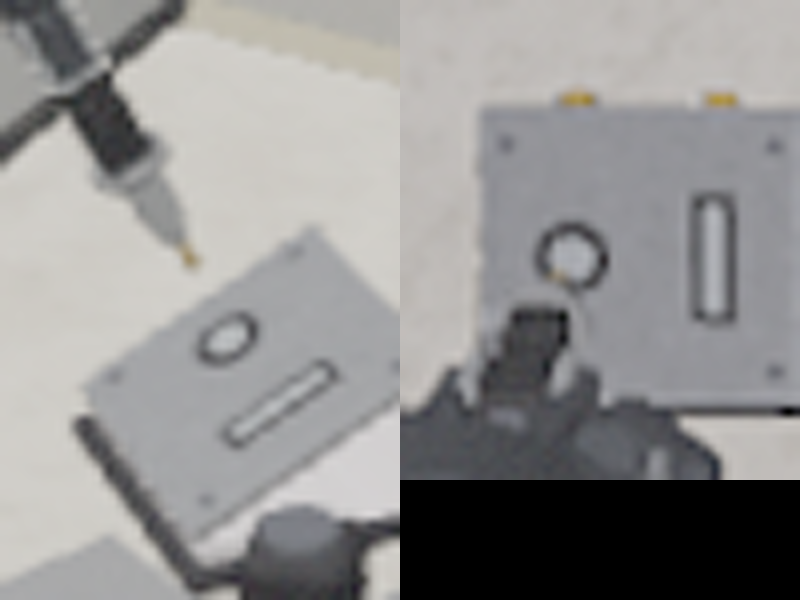

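```bash
python3 - <<'E'
from h import *
from rig import arm
g=lambda x:(x/255.)**.5*255
s=cv2.imread("pics/s1.png").astype(int);t=cv2.imread("pics/t1.png").astype(int)
for n,im,(x0,x1,y0,y1) in(("s",s,(274,285,190,203)),("t",t,(284,296,223,233))):
    d=im[y0:y1,x0:x1,2]-im[y0:y1,x0:x1,0]
    print(n,x0,y0);print(d)
o=arm.get_obs();R=Rq(o["ee_rot"]).as_matrix();tip=o["eef_pos"]+R[:,0]*.094;print("pred",tip)
for a,b in[((279.1,198.2),(289.7,229.5)),((279.1,198.2),(289.7,229.0))]: 
    X,e=tri(a,b);print(X,e,"in tool",R.T@(X-tip)*1000)
E
```

```text
s 274 190
[[-1 -1 -1  8 12 13 12 13 14 13 14]
 [-1  0 -2  3 10 13 13 14 13 14 14]
 [ 0  0 -1  3 10 12 13 14 14 15 14]
 [ 0 -1  0  1  9 12 14 14 14 15 14]
 [ 7  1 -1  0 11 14 12 12 13 13 14]
 [13  8  6 18 30 21 13 12 13 13 14]
 [12 12 15 32 47 25 14 13 13 13 13]
 [12 12 11 16 53 42 21 13 12 13 13]
 [11 12 11 14 26 27 16 13 12 12 13]
 [12 12 12 11 13 13 12 12 12 12  9]
 [12 12 11 12 12 12 12 11  9  1 -4]
 [12 13 13 12 12 11 10  8  2 -4 -4]
 [12 11 12 11 11  9  2 -4 -4 -4 -4]]
t 284 223
[[ -6  -7  -6  -7  -5  -4  -1  -2  -1  -2  -5  -7]
 [ -8  -6  -6  -5  -1  -1  -4  -7  -5  -1  -2  -4]
 [ -6  -7  -6  -3  -3  -7  -7  -9  -8  -5  -1  -3]
 [ -7  -7  -5  -3  -3  -8  -9 -10  -9  -8  -5  -3]
 [ -6  -6  -6  -2  -5  -9 -11 -10 -10  -9  -6   1]
 [ -6  -6  -5  -4  -4  10   2  -9 -10  -7  -4  -2]
 [ -7  -7  -7  -5  10  25  18  -4  -9  -5   0  -4]
 [ -6  -5  -5  -5   0   3   7   0  -5  -1  -1  -6]
 [ -4  -5  -4  -4  -4  -5  -5  -3  -3  -6  -7  -6]
 [ -3  -3  -3  -3  -3  -3  -4  -4  -4  -7  -7  -6]]
pred [0.5537 0.1222 0.0746]
[0.5527 0.1217 0.0766] 0.0006675974045482119 in tool [-2.2305  0.1117 -0.517 ]
[0.5535 0.1219 0.0764] 4.5192748269714186e-05 in tool [-1.718  -0.4802 -0.2738]
```

```bash
python3 -m inch '{"xyz":[[0.5,0.15,0],[0.7,0.15,0],[0.3,0,0],[0,0,0],[0,0,0]],"rotation":[[0,0,0],[0,0,0],[0,0,0],[0,0,0],[0,0,0]],"jaw":[1,1,1,1,1]}'
python3 look.py 2
```

```text
time: 8.08
eef_pos: [0.5178, 0.1231, 0.1441]
ee_rot: [0.601, -0.587, 0.394, 0.374]
ft_force: [0.0, -0.8, -0.4]
opening: 0.019
t 8.0833 pos [0.5178 0.1231 0.1441] op 0.018993221521284052 F [ 0.0253 -0.7828 -0.379 ]
world err cm [ 0.6826 -0.0245 -1.2781] | tool shift cm [ 1.4458 -0.0985 -0.0026] | rotvec [-0.0001  0.0015  0.0023] | q [-0.5806  0.3111  0.2371  2.2426  0.4127  0.2227  0.7811]
torque [0.0203 0.4981 0.0285]
tip pred side [280.4012 203.4285] top [290.4073 228.6236] handle pred [264.3039 177.9474] [286.149  241.2612]
```

```bash
python3 -m inch '{"xyz":[[0.4,-0.05,0],[0.3,-0.05,0],[0,0,0],[0,0,0]],"rotation":[[0,0,0],[0,0,0],[0,0,0],[0,0,0]],"jaw":[1,1,1,1]}'
python3 look.py 3
```

```text
time: 8.52
eef_pos: [0.5218, 0.123, 0.1383]
ee_rot: [0.601, -0.587, 0.394, 0.374]
ft_force: [-0.1, 0.2, -0.2]
opening: 0.0192
t 8.5167 pos [0.5218 0.123  0.1383] op 0.019242114502742266 F [-0.1009  0.1949 -0.2036]
world err cm [ 0.2864 -0.0123 -0.6966] | tool shift cm [ 0.7529  0.0247 -0.0034] | rotvec [-0.0003  0.0017  0.0026] | q [-0.5737  0.3266  0.2358  2.2425  0.4228  0.2062  0.7728]
torque [ 0.0395  0.5462 -0.0188]
tip pred side [281.8145 204.8373] top [290.656  227.3822] handle pred [265.8528 179.5484] [286.4564 239.836 ]
```

View pics/l3.png

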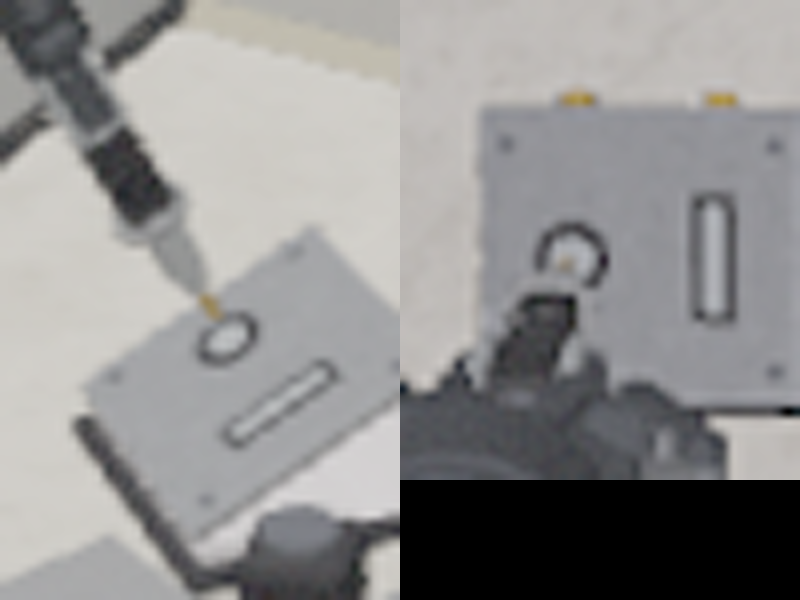

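```bash
python3 -m inch '{"xyz":[[0.2,-0.1,0],[0.2,-0.1,0],[0,0,0],[0,0,0]],"rotation":[[0,0,0.01],[0,0,0.01],[0,0,0],[0,0,0]],"jaw":[1,1,1,1]}'
python3 look.py 4
```

```text
time: 8.95
eef_pos: [0.5255, 0.1228, 0.1357]
ee_rot: [0.597, -0.583, 0.4, 0.38]
ft_force: [0.5, -0.5, -1.1]
opening: 0.019
t 8.95 pos [0.5255 0.1228 0.1357] op 0.019043485869865314 F [ 0.5455 -0.4616 -1.1101]
world err cm [-0.0853  0.0102 -0.4415] | tool shift cm [0.3724 0.2522 0.0062] | rotvec [-0.001   0.002  -0.0168] | q [-0.5223  0.3345  0.1837  2.2198  0.3968  0.2349  0.8053]
torque [-0.0457  0.5224  0.066 ]
tip pred side [282.5536 205.6626] top [290.8272 226.7638] handle pred [267.2676 180.0789] [286.6513 238.3674]
```

```bash
python3 -m inch '{"xyz":[[0.1,0.1,0],[0.1,0.05,0],[0,0,0],[0,0,0]],"rotation":[[0,0,-0.01],[0,0,0],[0,0,0],[0,0,0]],"jaw":[1,1,1,1]}'
cat > force.py <<'E'
from h import *
from rig import arm
F=[];P=[]
c=np.array([.5630,.1215,.0455]);n=np.array([-.408,.0145,.913]);n/=np.linalg.norm(n)
for i in range(8):
    o=arm.get_obs();F.append(o["ft_force"]);P.append(o["eef_pos"]);arm.get_image("side")
goal(c+n*.094,-n,[.035,.999,0],o)
R=Rq(o["ee_rot"]).as_matrix();F=np.array(F)
print("F mean",F.mean(0),"along n",F@n,"mean",(F@n).mean(),"TCP-c along n mm",1000*(np.mean(P,0)-c)@n)
tip=np.mean(P,0)+R[:,0]*.094;print("tip lateral mm",1000*R.T@(tip-c))
E
python3 force.py
```

```text
time: 9.38
eef_pos: [0.5244, 0.1232, 0.1331]
ee_rot: [0.599, -0.585, 0.397, 0.377]
ft_force: [0.6, 0.4, -1.3]
opening: 0.0195
t 9.7333 pos [0.5247 0.123  0.1333] op 0.019363485717983995 F [-0.6565  0.3191 -1.1334]
world err cm [-0.0043 -0.0094 -0.1994] | tool shift cm [ 0.181   0.0838 -0.0099] | rotvec [-0.0004  0.002  -0.0069] | q [-0.5463  0.3386  0.2097  2.2339  0.4202  0.2096  0.7787]
F mean [ 0.3789 -0.1046 -1.2936] along n [-1.469  -1.5601 -0.4422 -1.9141 -1.0122 -1.9171 -1.6194 -0.7622] mean -1.3370299948917863 TCP-c along n mm 95.78963707737951
tip lateral mm [-1.792  -0.0989  0.4065]
```

```bash
python3 -m inch '{"xyz":[[0.1,0,0],[0.1,0,0],[0.1,0,0],[0,0,0],[0,0,0]],"rotation":[[0,0,0],[0,0,0],[0,0,0],[0,0,0],[0,0,0]],"jaw":[1,1,1,1,1]}'
python3 force.py
```

```text
time: 10.2
eef_pos: [0.5258, 0.1229, 0.1304]
ee_rot: [0.599, -0.585, 0.397, 0.377]
ft_force: [-0.4, -1.0, -1.2]
opening: 0.0194
t 10.55 pos [0.5259 0.123  0.1305] op 0.019149042284067396 F [-0.8256 -0.1577 -0.9968]
world err cm [-0.1203 -0.0088  0.0775] | tool shift cm [-0.1192  0.0787 -0.0128] | rotvec [-0.0004  0.002  -0.007 ] | q [-0.5442  0.3451  0.2093  2.235   0.4283  0.202   0.7708]
F mean [-0.258  -0.2548 -0.893 ] along n [-0.9971 -1.1041 -0.5511 -0.5616 -0.951   0.3908 -1.3597 -0.5755] mean -0.7136514676731286 TCP-c along n mm 92.76343755095526
tip lateral mm [ 1.234  -0.1003  0.3044]
```

```bash
python3 -m inch '{"xyz":[[0.1,0,0],[0.1,0,0],[0,0,0],[0,0,0]],"rotation":[[0,0,0],[0,0,0],[0,0,0],[0,0,0]],"jaw":[1,1,1,1]}'
python3 force.py; python3 look.py 5
```

```text
time: 10.93
eef_pos: [0.5266, 0.1229, 0.1286]
ee_rot: [0.599, -0.585, 0.397, 0.377]
ft_force: [-0.5, 0.7, -1.8]
opening: 0.0193
t 11.2833 pos [0.5267 0.1229 0.1287] op 0.01924085900631097 F [ 0.7465 -0.251  -0.8759]
world err cm [-0.2012 -0.0062  0.2595] | tool shift cm [-0.3184  0.0796 -0.0127] | rotvec [-0.0003  0.002  -0.0069] | q [-0.5421  0.3494  0.208   2.2356  0.4359  0.1973  0.7634]
F mean [ 0.1287  0.3046 -1.0553] along n [-1.4006 -0.7787 -1.0446 -1.039  -0.9184 -1.3705 -0.4323 -1.1078] mean -1.0114838281459302 TCP-c along n mm 90.756669332214
tip lateral mm [ 3.2408 -0.1038  0.2984]
t 11.3333 pos [0.5266 0.1229 0.1287] op 0.019240641900031965 F [ 0.5848 -0.1694 -0.7645]
world err cm [-0.1991 -0.0038  0.2622] | tool shift cm [-0.32    0.0767 -0.0102] | rotvec [-0.0003  0.002  -0.007 ] | q [-0.5421  0.3494  0.208   2.2356  0.4359  0.1973  0.7634]
torque [-0.0212  0.5463  0.0283]
tip pred side [283.2962 207.4614] top [291.0328 226.3188] handle pred [267.8092 182.2743] [286.9134 238.1775]
```

View pics/l5.png

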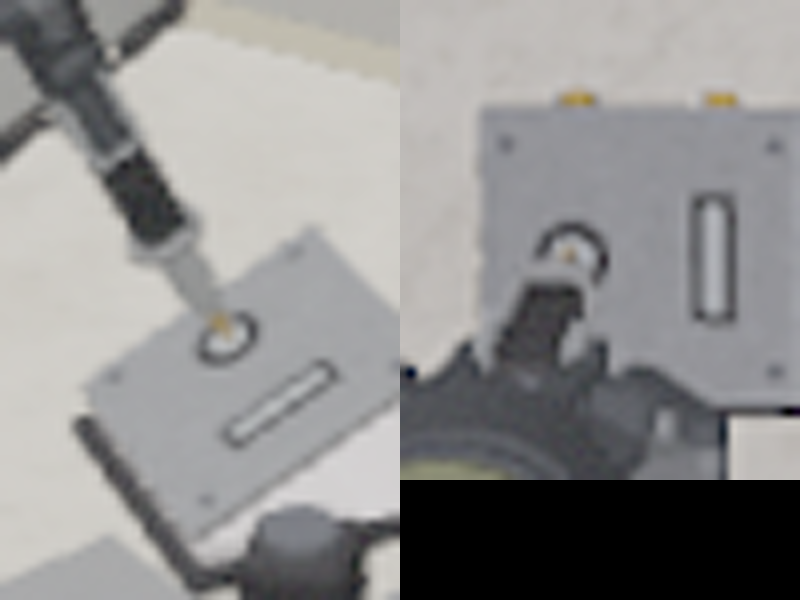

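```bash
python3 -m inch '{"xyz":[[0.1,0,0],[0.1,0,0],[0,0,0],[0,0,0]],"rotation":[[0,0,0],[0,0,0],[0,0,0],[0,0,0]],"jaw":[1,1,1,1]}'
python3 force.py
```

```text
time: 11.77
eef_pos: [0.5275, 0.1229, 0.1268]
ee_rot: [0.599, -0.585, 0.397, 0.377]
ft_force: [-1.1, 0.6, 0.4]
opening: 0.0193
t 12.1167 pos [0.5275 0.1229 0.1269] op 0.01900675664416084 F [-0.9178 -0.0722  1.0522]
world err cm [-0.2833 -0.004   0.4432] | tool shift cm [-0.5196  0.081  -0.013 ] | rotvec [-0.0003  0.002  -0.007 ] | q [-0.539   0.3536  0.2055  2.2361  0.4461  0.1928  0.7534]
F mean [-0.4891 -0.0886  0.5155] along n [ 0.8402  0.6548  0.8964  1.0039 -0.2231  0.5449  0.2995  1.3339] mean 0.6688203649406539 TCP-c along n mm 88.7997994086915
tip lateral mm [ 5.1974 -0.1608  0.3304]
```

```bash
python3 -m inch '{"xyz":[[0.1,0,0],[0.1,0,0],[0,0,0],[0,0,0]],"rotation":[[0,0,0],[0,0,0],[0,0,0],[0,0,0]],"jaw":[1,1,1,1]}'
python3 force.py; python3 look.py 6
```

```text
time: 12.5
eef_pos: [0.5283, 0.1229, 0.125]
ee_rot: [0.599, -0.585, 0.397, 0.377]
ft_force: [-0.5, -0.8, 1.9]
opening: 0.0194
t 12.85 pos [0.5283 0.1229 0.1251] op 0.019452093054666712 F [-0.3026  0.2777  1.3266]
world err cm [-0.3618 -0.0019  0.6261] | tool shift cm [-0.7187  0.0794 -0.0133] | rotvec [-0.0003  0.002  -0.007 ] | q [-0.5345  0.3577  0.2009  2.2367  0.4606  0.1887  0.739 ]
F mean [-1.0486 -0.0076  1.4213] along n [1.9288 2.0128 1.417  1.0179 2.0365 1.4927 2.5573 1.3386] mean 1.7251787359175785 TCP-c along n mm 86.7873846387238
tip lateral mm [ 7.2099 -0.1528  0.3329]
t 12.9 pos [0.5283 0.1229 0.1251] op 0.019715686317185035 F [-0.9716  0.1968  0.6726]
world err cm [-0.3642 -0.0043  0.6258] | tool shift cm [-0.7193  0.0817 -0.0158] | rotvec [-0.0003  0.0021 -0.0069] | q [-0.5345  0.3577  0.2009  2.2367  0.4606  0.1886  0.739 ]
torque [ 0.0049  0.537  -0.01  ]
tip pred side [283.8889 208.3901] top [291.1582 225.867 ] handle pred [268.4681 183.3146] [287.07   237.6422]
```

View pics/l6.png

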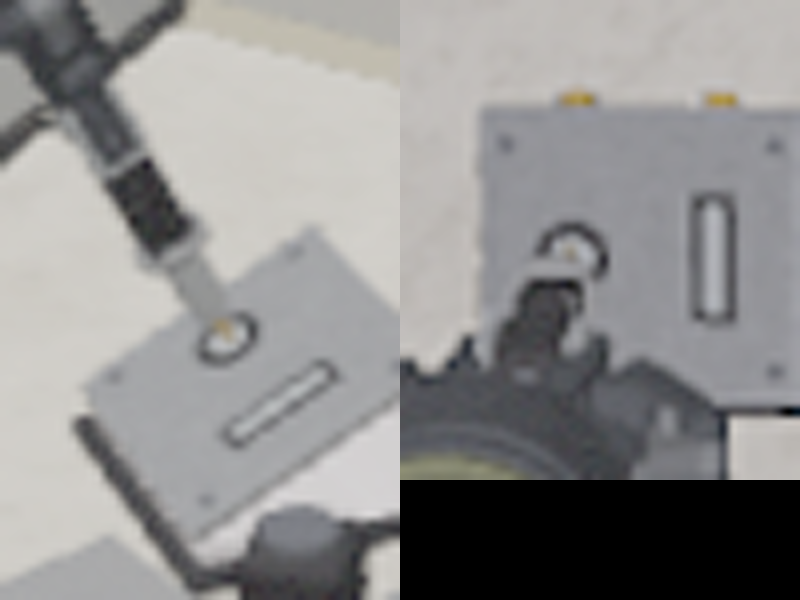

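```bash
python3 -m inch '{"xyz":[[0.08,0,0],[0.07,0,0],[0,0,0],[0,0,0]],"rotation":[[0,0,0],[0,0,0],[0,0,0],[0,0,0]],"jaw":[1,1,1,1]}'
python3 force.py; python3 look.py 7
python3 - <<'E'
from h import *
s=cv2.imread("pics/s7.png")[190:220,270:300].astype(int);d=s[:,:,2]-s[:,:,0];print(d[8:22,6:22])
E
```

```text
time: 13.33
eef_pos: [0.5289, 0.1229, 0.1236]
ee_rot: [0.599, -0.585, 0.397, 0.377]
ft_force: [-0.7, -0.2, 3.2]
opening: 0.0195
t 13.6833 pos [0.5289 0.1229 0.1237] op 0.019136201467295354 F [-0.9475  0.2768  2.3413]
world err cm [-0.4264 -0.0014  0.7632] | tool shift cm [-0.8701  0.0834 -0.0147] | rotvec [-0.0004  0.0021 -0.0069] | q [-0.5296  0.3607  0.1956  2.237   0.4758  0.186   0.7239]
F mean [-1.1378  0.0491  2.3329] along n [3.1775 1.7647 2.4137 2.7287 3.0897 2.7291 2.3252 2.5279] mean 2.5945697963402443 TCP-c along n mm 85.2769557901588
tip lateral mm [ 8.7205 -0.1549  0.3498]
t 13.7333 pos [0.5288 0.1229 0.1236] op 0.01979013892936498 F [-1.7584 -0.4113  2.595 ]
world err cm [-0.4172 -0.0016  0.7679] | tool shift cm [-0.8707  0.0732 -0.0147] | rotvec [-0.0002  0.002  -0.007 ] | q [-0.5297  0.3607  0.1955  2.2371  0.4758  0.1861  0.7239]
torque [0.0437 0.4852 0.015 ]
tip pred side [284.084  208.7721] top [291.2217 225.7388] handle pred [268.6899 183.7342] [287.1428 237.4798]
[[-1 -1 -1 -2 -1  9 12 12 12  9  1 -5 -5 -4 -4 -4]
 [ 1 -1  0 -2 -1  3  9 11  9  2 -4 -3 -5 -4 -4 -4]
 [ 7  0 -1 -1 -2 -1  1  2 -4 -3 -5 -5 -4 -4 -4 -4]
 [11  1 -1  0 -1 -1 -2 -3 -5 -3 -4 -5 -5 -4 -4 -3]
 [11  8  1  0 -2 -1 -3 -3 -4 -3 -4 -4 -5 -5 -4 -4]
 [12 10  4 -1  1  0 -1 -3 -4 -4 -3 -5 -4 -5 -4 -5]
 [ 9  1 -5 -2 -1  0  1  2 -3 -1 -3 -5 -4 -5 -5 -4]
 [ 1 -4 -4 -4 -3  1 14 20  0 -4 -1 -3 -5 -4 -5 -4]
 [-5 -5 -4 -5 -4  7 27 40  8 -6 -1 -3 -5 -4 -4 -4]
 [-5 -5 -5 -5 -2 -4  4 23  6 -5 -2 -3 -4 -5 -4 -5]
 [-4 -5 -5 -3 -3 -3 -5 -5 -4 -1 -4 -5 -6 -5 -4 -4]
 [-5 -5 -6 -4 -1 -2 -1 -2 -1 -3 -3 -4 -4 -5 -5 -4]
 [-5 -5 -4 -4 -3 -4 -2 -3 -4 -4 -4 -5 -5 -3 -4 -5]
 [-5 -4 -5 -5 -5 -5 -5 -4 -4 -5 -4 -5 -4 -3 -4 -5]]
```

View pics/l7.png

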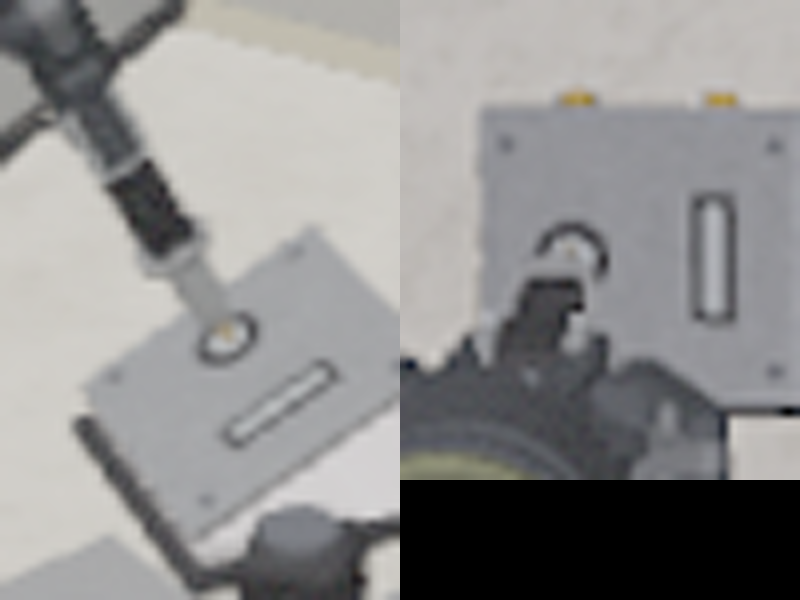

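View pics/s7.png

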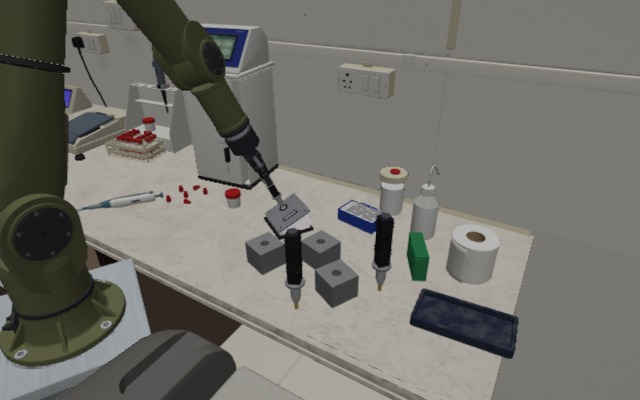

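```bash
python3 -c "
from rig import arm
print(arm.hand_in())"
```

```text
the job is handed in; nothing more can be done
None
```

I drew the smallest probe out of the rightmost holder, tilted it square to the module's sloping face, and pressed its tip onto the round contact. I handed the job in at about 13.7 s, with the probe still gripped and held there; no verdict came back.

**Last checks**
- **Spring push:** the push along the face normal is about 3.6 N above its free-air reading. That fits the tip being about 5 mm in, judging by an estimated first touch about 4.8 mm of travel back. Each force reading is noisy by roughly 1 N, so I used averages.
- **Position:** in the side picture the tip is within about 1 pixel (under 2 mm) of the contact centre. In the top picture it also lies inside the disc.
- **Squareness:** the hand is about 0.007 rad off the measured face normal. I left that small lean on purpose because joint 6 was close to its lower limit (0.186 against 0.17).
- **Other objects:** nothing else looks moved in the last side picture.

**What disagreed**
- **Fingertips:** they looked 12–20 mm higher in the pictures than the stated tip reach implies. I gripped about 6 mm lower than the calculated height to allow for this.
- **First touch:** the tip touched about 4 mm further along than my tip length predicted. I therefore set the final depth by force rather than by position.

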